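# Stir the bead tumbler and fit its battery

### The arm

A 6-joint arm with a two-finger parallel gripper is mounted at the origin on the work surface. World frame = base frame: x ahead of the robot, y to its left, z up, the work surface at z = 0. Lengths are in m, angles in rad, forces in N, time in s.
With the tool pointing down it reaches from about 0.325 to 0.875 m from the base axis. Payload 4.4 kg.
Tool frame: the origin (TCP) lies on the centre line of the jaws, within the pads' length; the fingertips stand ahead of it and the grasp point (between the pads) lies 11 mm behind it (env.tips_ahead is the z of the fingertips in the tool frame, in m); z points along the fingers, y is the line along which they close (so a half turn about z gives the same grasp; the last joint's range is limited). The gripper opens to 85 mm and grips with 20 to 120 N. Pads are 22 mm wide; open, the fingers measure 114 mm over their backs; the gripper's body (76 mm by 85 mm) begins 54 mm behind the grasp point. The pads swing forward as they close: fully open they stand 13 mm farther back than shut.
Start: joints at [0.967, 0.207, 1.542, -0, 1.393, -0.15], TCP at [0.252, 0.517, 0.239] pointing down, gripper open.
Joint ranges: [-2.73, 2.73], [-0.86, 2.22], [0.23, 2.46], [-1.11, 4.25], [0.08, 2.63], [-2.82, 2.82]. Speed limits (rad/s): [2.79, 2.79, 3.14, 3.14, 3.14, 3.14].

### API

Orientations are given as a unit quaternion [w, x, y, z].
In Python, from cell import env gives the robot as it stands.
- The arm moves only by the tool send_rows, never from a script. Its argument "deltas" is a list of rows, each a list of 7 numbers: the turn, a rotation vector about the tool's x, y, z normalised to -1 to 1, where 1 is 0.5 rad, then the shift along the tool's x, y, z normalised to -1 to 1, where 1 is 0.1 m, then the finger opening in mm, from 0 to 85.4. In form: [[rx, ry, rz, tx, ty, tz, jaw], ...]. A call has 1 to 8 rows; each row is the pose to reach, as a shift and turn from the pose commanded when the call began, along the tool's axes at that moment; what a row does not reach only later rows make up. A row lasts 1/12 s, in which the tool goes at most 41.7 mm and 7.16 degrees, less where a joint would pass 70% of its speed; a pose out of reach is approached as far as the arm can. A call with a number of a shift or a turn outside -1 to 1 is refused whole. A call with a gripper value outside its range is refused whole. The fingers move at their own pace and stop on an object; "force" is the grip in N (left out, the last holds). Time passes only in rows, so rows that repeat a pose let the fingers close. It gives the time, the measured TCP pose, the force, the opening and the grip force at its end, in the units of the state.
- env.read_state(): the state, without advancing time (a new reading comes with each control period).
- env.snapshot(name): name is "scene" or "top" or "wrist"; returns the picture (420x560x3 uint8, red, green, blue); there is no depth.
- env.camera_info(name): a dict with "camera_matrix" (3x3 intrinsics, pixels), "R" (3x3) and "t" (3): a world point X has camera coordinates R X + t; the wrist camera has in their place "mount" (4x4, takes a point from camera to tool coordinates, whose origin is the TCP and whose axes are the flange's). Camera axes: x right, y down, z forward; pixel columns grow to the right and rows downward; lengths in m; the calibration is good to about 2 mm. A picture is of the moment at which its call begins: read the wrist's pose just before it. camera_info takes no time and is no camera call.
- env.close_job(): hands the job in; it is judged then, once.
Trained networks look in the newest picture that a camera, given by its name, has taken for a name from the list of things; names that differ only in an ending like _2 or _b are one class to them, and where a whole thing is asked for, a point or a joint stands for the part that bears it (a point fixed in the world has none). Each returns a list of dicts, best first, with "p" (0 to 1); they miss things now and then, are a little off and sometimes report something else, mostly with a low value. They report only what shows in the picture. A call takes as long as a camera call.
- env.masks_of(camera, label): "mask" (420x560 bool, what is visible of it) and "position" ([column, row] as shares, 0 to 1, of the picture: columns of its width, rows of its height, amid what is visible of it).
- env.spot_point(camera, label): "position" ([column, row] as shares, 0 to 1, of the picture: columns of its width, rows of its height: a listed point, or the origin of a listed thing).
The state is a dict: "t": time; "joint_pos": joint angles; "qd": joint speeds; "joint_efforts": joint torques, N m; "eef_pos": TCP position; "ee_rot": TCP orientation; "ft_force": force on the tool from outside, world axes, zero at the start; "moment": the same for the moment, N m; "finger_gap": finger opening in m; "grip_force": force on a finger pad.
Only numpy, scipy, OpenCV 4.12 (cv2) and the standard library are available. Lean on these libraries where they do the work, as an engineer would, in place of code of your own. Each camera call takes 0.05 s, during which the arm holds its last target. There are 200 camera calls.

### The job

Get the bead tumbler ready to run: take the wooden stick from the terracotta pot and, with it, stir the beads clockwise (seen from above) round the grey bowl until the dark bead has gone once all the way round and lies in front of the orange chute again. Put the stick back in its pot and let go of it, and only then push the green battery fully home along its rail until the orange catch springs out behind it. Touch the beads with the stick only, keep them all in the bowl, and leave the other things on the bench as they stand.

Things in the scene. Friction and masses are not known exactly. Their poses are not given: they have to be found in the camera images.
- base: Blue tumbler base, fixed; place and yaw vary. Slab 30 mm thick, x -100 to +120, y -225 to +90 mm in its frame; origin on the bench under the bowl's axis. Battery rail on top along its x axis at y -170 mm: two lipped aluminium guides 18 mm tall, x -100 to +55 mm, 83 mm apart outside; a black end stop 55 mm tall closes it, face at x -83.5 mm.
- bowl: Grey ring-shaped bowl, fixed on the base, turned any way. Origin: centre of its underside, 30 mm above the bench. Outer radius 75 mm, wall 7 mm; rim 62, flat floor 6 mm above origin. Hub of radius 28 mm, 46 mm high (wing nut to 54 mm) leaves a channel from radius 28 to 68 mm. Orange chute 44 mm wide on its +x side, outside the wall to radius 97 mm, up to 63 mm high.
- chute (a point): Point on the bowl's floor, in mid channel (49 mm along the bowl's +x axis) in front of the chute, where the dark bead must end.
- dark_bead: Black glazed ball bead, 28 mm in diameter, 30 g, slippery, with a white hole mark; loose on the channel's floor; it starts in front of the chute. Origin at its centre; its own axes mean nothing.
- bead1: White glazed ball bead, 28 mm in diameter, like the dark one, loose in the channel. Origin at its centre.
- bead2: White bead, as bead1.
- bead3: White bead, as bead1.
- bead4: White bead, as bead1.
- stick: Wooden stick, 200 mm long, about 80 g, upright in the terracotta pot. Origin: centre of its lower end, z along it to its top. Lower 60 mm: round foot 22 mm across; above it a square handle 14 by 14 mm, faces along its x and y (yaw varies), top 30 mm red. The foot cannot pass beside a bead in the channel, so it drives them all before it.
- stick_grip (a point): Grip point on the stick's axis, 165 mm above its lower end.
- stick_pot: Open terracotta pot, loose, 450 g: mouth 60 mm across outside, walls 4 mm, 100 mm tall, inner floor about 5 mm above the origin (centre of its underside). The stick stands in it with play and may lean in it afterwards. It stands at one of three places, swapped with the brush pot and glaze bottle.
- battery: Battery, 100 mm long (x), 60 mm tall: black foot 64 mm wide, 12 mm tall, green body 48 mm wide. Loose, about 450 g, already engaged in the rail, axes as the base's. Origin: centre of its underside, 30 mm above the bench; slides to the base's -x. Fully home its origin is at x -33 mm in the base's frame; it starts 43 to 67 mm short.
- battery_rear (a point): Centre of the battery's rear (+x) face, the face to push, 30 mm above its underside (60 mm above the bench).
- latch (a joint): Orange spring catch beside the rail, at x = +25 mm, y = -213 mm in the base's frame: 0 m pushed in (it then rubs along the battery's foot), 0.006 m sprung out behind the battery. About 4 to 8 N moves the battery.
- brush_pot: Bystander: blue pot 60 mm in diameter, 100 mm tall, with brushes standing up to 250 mm. Origin at the centre of its underside.
- glaze_bottle: Bystander: tall blue glaze jar, 64 mm in diameter, 165 mm tall. Origin at the centre of its underside.
- jar_teal: Bystander: small green jar, 44 mm in diameter, 60 mm tall; origin at the centre of its underside.
- jar_pink: Bystander: small pink jar, 44 mm in diameter, 60 mm tall; origin at the centre of its underside.
- mug: Bystander: white mug, 80 mm in diameter, 90 mm tall; origin at the centre of its underside.
- cup: Bystander: white cup standing upside down, a cone 76 mm wide below, 54 mm above, 100 mm tall; origin at the centre of its underside.

How it is judged:
By the outcome, as a careful person would: the job done as asked, in the order asked, and still so for the second after the job is handed in, with the robot touching nothing.
It also fails if it takes over 72 s, if anything falls off the work surface, if the arm or the gripper's body presses on something with over 40 N, if the wrist force passes 120 N, or if a joint passes its speed limit or range.

## Working session

There is one attempt and no reset: what is moved stays moved. The work goes in short steps, Python scripts to look and compute and a tool call to move; the robot and the scene stay as the last step left them, time stands still between calls to the robot, and variables do not carry over. Pictures are saved under pics/ and viewed, at most 10 in all, crops included, and the job is handed in when it is done.

Besides the shell and the picture viewer there is one more tool, called after "Call:" as name(argument=value, ...) on one line, values as JSON. send_rows: Moves the arm, as the interface text tells. Scaled input: -1 to 1 covers 0.1 m each way for a shift and 0.5 rad each way for a turn. Its arguments: {"type":"object","properties":{"deltas":{"type":"array","items":{"type":"array","items":{"type":"number"}}},"force":{"type":"number"}},"required":["deltas"]}

```bash
ls; mkdir -p pics; python3 - <<'E'
from cell import env
import cv2,numpy as np
print(env.read_state(), env.tips_ahead)
for n in("scene","top"):
    im=env.snapshot(n); cv2.imwrite(f"pics/{n}0.png",im[:,:,::-1])
    i=env.camera_info(n);print(n,i)
    for l in "base bowl chute dark_bead bead1 stick stick_grip stick_pot battery battery_rear latch brush_pot glaze_bottle jar_teal jar_pink mug cup".split():
        r=env.spot_point(n,l); print(l,[(round(q["p"],2),np.round(np.array(q["position"])*[560,420],1).tolist()) for q in r[:5]])
print(env.camera_info("wrist"))
E
```

```text
pics
{'t': 0.0, 'joint_pos': array([ 9.66471868e-01,  2.07438172e-01,  1.54299722e+00,  7.57638105e-06,
        1.39351636e+00, -1.50494858e-01]), 'qd': array([ 0.00011127,  0.00098777, -0.00062813, -0.00059467, -0.00131291,
        0.00136907]), 'joint_efforts': array([-8.46879502e-04, -3.83030784e+01, -2.91596121e+01, -3.65063424e-04,
        1.06903247e-02,  2.36943657e-05]), 'eef_pos': array([0.25165288, 0.51615751, 0.23809493]), 'ee_rot': array([-4.38145205e-04,  2.24972987e-01,  9.74364287e-01, -1.09516029e-03]), 'ft_force': array([ 0.02367755, -0.68604303,  0.53189667]), 'moment': array([-0.04602176,  0.01110046, -0.02067675]), 'grip_force': 0.0, 'finger_gap': 0.08524540513532655} 0.008
scene {'camera_matrix': array([[518.20329708,   0.        , 281.6604831 ],
       [  0.        , 518.20329708, 214.53670209],
       [  0.        ,   0.        ,   1.        ]]), 'R': array([[ 0.25080415,  0.96803013, -0.00386567],
       [ 0.71747426, -0.18856619, -0.67057698],
       [-0.64986766,  0.16540997, -0.74182988]]), 't': array([-0.12336007, -0.29576104,  1.52003153])}
base []
bowl [(0.67, [303.4, 241.6])]
chute [(0.74, [305.8, 257.5]), (0.2, [238.5, 278.4])]
dark_bead []
bead1 [(0.61, [322.3, 222.5]), (0.55, [286.7, 231.9]), (0.47, [240.4, 276.7]), (0.46, [331.1, 236.3]), (0.45, [290.9, 245.5])]
stick []
stick_grip [(0.64, [109.4, 220.8]), (0.57, [288.8, 230.3])]
stick_pot [(0.6, [130.6, 270.9])]
battery [(0.7, [235.5, 267.1]), (0.31, [110.4, 219.4])]
battery_rear [(0.69, [241.7, 275.1])]Traceback (most recent call last):
  File "<stdin>", line 8, in <module>
ValueError: it knows: base, battery, battery_rear, bead, bowl, brush_pot, chute, cup, dark_bead, glaze_bottle, jar_pink, jar_teal, mug, stick, stick_grip, stick_pot
```

```bash
python3 - <<'E'
from cell import env
import cv2,numpy as np
for n in("top",):
    im=env.snapshot(n); cv2.imwrite(f"pics/{n}0.png",im[:,:,::-1])
    i=env.camera_info(n);print(n,i)
    for l in "base bowl chute dark_bead bead stick stick_grip stick_pot battery battery_rear brush_pot glaze_bottle jar_teal jar_pink mug cup".split():
        r=env.spot_point(n,l); print(l,[(round(q["p"],2),np.round(np.array(q["position"])*[560,420],1).tolist()) for q in r[:5]])
print(env.camera_info("wrist"))
E
```

```text
top {'camera_matrix': array([[469.24067932,   0.        , 277.37657245],
       [  0.        , 469.24067932, 213.01758261],
       [  0.        ,   0.        ,   1.        ]]), 'R': array([[ 0.01272062, -0.99989092, -0.00750573],
       [-0.98008741, -0.01098041, -0.19826272],
       [ 0.19815867,  0.0098783 , -0.98012018]]), 't': array([-0.0164537 ,  0.56977009,  0.96598606])}
base []
bowl [(0.57, [252.6, 226.0])]
chute [(0.66, [259.4, 208.3])]
dark_bead [(0.69, [250.6, 226.9]), (0.46, [261.4, 207.4]), (0.28, [424.3, 250.4])]
bead [(0.69, [229.7, 223.5]), (0.55, [229.4, 238.4]), (0.51, [270.3, 223.9]), (0.47, [269.3, 237.8])]
stick [(0.53, [426.7, 251.0])]
stick_grip [(0.81, [453.5, 238.1]), (0.47, [150.6, 211.6])]
stick_pot [(0.66, [423.7, 248.5]), (0.42, [451.2, 239.3])]
battery [(0.75, [453.4, 235.9]), (0.65, [326.1, 218.1])]
battery_rear [(0.93, [330.3, 194.1])]
brush_pot [(0.63, [134.2, 266.8])]
glaze_bottle [(0.95, [151.0, 210.7]), (0.52, [132.5, 266.1])]
jar_teal []
jar_pink [(0.68, [418.0, 186.1])]
mug [(0.72, [195.7, 138.4]), (0.65, [161.2, 326.2])]
cup [(0.57, [265.2, 143.4]), (0.17, [418.3, 187.4])]
{'camera_matrix': array([[366.22871557,   0.        , 274.66537865],
       [  0.        , 366.22871557, 210.59899225],
       [  0.        ,   0.        ,   1.        ]]), 'mount': array([[ 9.94959129e-05, -9.64516707e-01, -2.64021803e-01,
         6.71429263e-02],
       [ 9.99999875e-01,  2.25512634e-04, -4.46988852e-04,
         1.44506325e-03],
       [ 4.90668468e-04, -2.64021725e-01,  9.64516608e-01,
        -1.34599302e-01],
       [ 0.00000000e+00,  0.00000000e+00,  0.00000000e+00,
         1.00000000e+00]])}
```

View pics/scene0.png

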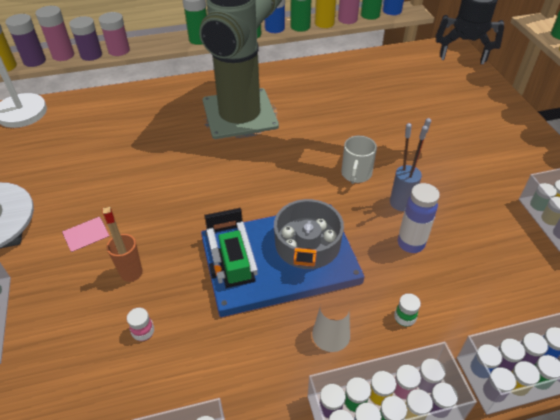

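View pics/top0.png

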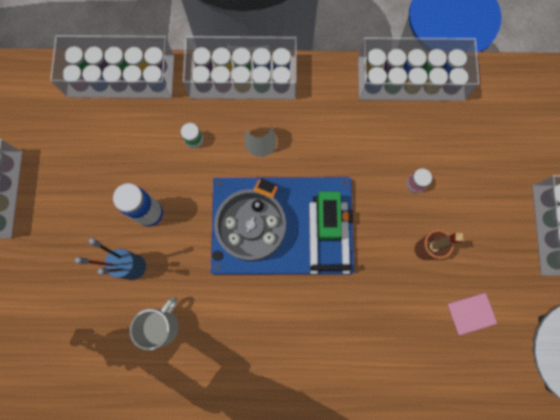

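The scene view shows the stick leaning in its pot (127,255) at the left, with its red top at (109,213). In the top view the pot is at (438,244) with the stick's top at (459,237). The bowl is at (252,226) with the dark bead by the chute (257,206). The battery is at (330,215).

```bash
cat > h.py <<'E'
from cell import env
import numpy as np, cv2
from scipy.spatial.transform import Rotation as Ro
from scipy.optimize import least_squares
def cam(n):
    i=env.camera_info(n); K=i["camera_matrix"]
    if n!="wrist": return K,i["R"],i["t"]
    s=env.read_state(); q=s["ee_rot"]; Rt=Ro.from_quat([q[1],q[2],q[3],q[0]]).as_matrix()
    M=i["mount"]; Rwc=Rt@M[:3,:3]; p=Rt@M[:3,3]+s["eef_pos"]
    return K,Rwc.T,-Rwc.T@p
def plane(c,uv,z):
    K,R,t=c; uv=np.atleast_2d(uv).astype(float); d=np.c_[uv,np.ones(len(uv))]@np.linalg.inv(K).T@R
    o=-R.T@t; return o+d*((z-o[2])/d[:,2])[:,None]
def proj(c,X):
    K,R,t=c; p=(np.atleast_2d(X)@R.T+t)@K.T; return p[:,:2]/p[:,2:]
def tri(cs,uvs):
    A=[];b=[]
    for c,uv in zip(cs,uvs):
        K,R,t=c; o=-R.T@t; d=np.r_[uv,1]@np.linalg.inv(K).T@R; d/=np.linalg.norm(d); P=np.eye(3)-np.outer(d,d); A.append(P);b.append(P@o)
    return np.linalg.lstsq(np.vstack(A),np.hstack(b),rcond=None)[0]
def hsv(im): return cv2.cvtColor(im,cv2.COLOR_RGB2HSV)
E
python3 - <<'E'
from h import *
ct,cs=cam("top"),cam("scene")
T=env.snapshot("top");S=env.snapshot("scene")
# base
h=hsv(T); m=((h[...,0]>100)&(h[...,0]<125)&(h[...,1]>180)).astype(np.uint8); m[:150]=0;m[300:]=0;m[:,:190]=0;m[:,370:]=0
ys,xs=np.nonzero(cv2.morphologyEx(m,cv2.MORPH_OPEN,np.ones((3,3))))
P=plane(ct,np.c_[xs,ys],.03)[:,:2]
r=cv2.minAreaRect((P*1000).astype(np.float32)); print("base rect",r)
for n,l in(("top","stick"),("scene","stick"),("top","stick_pot"),("scene","stick_pot"),("top","battery"),("top","bowl")):
    q=env.masks_of(n,l)
    for k in q[:2]:
        y,x=np.nonzero(k["mask"]); 
        print(n,l,round(k["p"],2),len(x),x.min(),x.max(),y.min(),y.max(),np.round(np.array(k["position"])*[560,420],1))
for n,l in(("top","bowl"),("top","dark_bead"),("top","bead"),("top","battery_rear"),("top","chute")):
    z=dict(bowl=.03,dark_bead=.05,bead=.05,battery_rear=.06,chute=.036)[l]
    for k in env.spot_point(n,l): print(l,round(k["p"],2),np.round(plane(ct,np.array(k["position"])*[560,420],z)[0],4))
a=cv2.resize(T[160:290,200:370],None,fx=4.4,fy=4.4,interpolation=2)[:,:748]
b=cv2.resize(T[215:275,400:480],None,fx=5,fy=5,interpolation=2);c=cv2.resize(S[195:290,80:160],None,fx=5,fy=5,interpolation=2)
cv2.imwrite("pics/a.png",a[:,:,::-1])
o=np.zeros((475,800,3),np.uint8);o[:300,:400]=b;o[:475,400:]=c;cv2.imwrite("pics/b.png",o[:,:,::-1])
E
```

```text
base rect ((0.0, 0.0), (0.0, 0.0), 0.0)
top stick 0.8 350 427 462 233 252 [441.8 243.3]
scene stick 0.69 409 103 125 208 253 [115.9 228.9]
top stick_pot 0.57 667 414 452 230 261 [429.1 250.5]
top stick_pot 0.2 1248 313 342 192 241 [328.8 215.6]
scene stick_pot 0.64 1043 106 141 234 281 [126.9 257.7]
top battery 0.67 3772 215 286 179 261 [250.3 221.6]
top battery 0.59 1237 314 343 192 241 [327.1 217.1]
top bowl 0.91 3723 215 285 179 261 [252.8 220.8]
top bowl 0.54 118 266 277 216 227 [273.5 224.5]
bowl 0.6 [0.5414 0.0501 0.03  ]
dark_bead 0.58 [0.5418 0.0463 0.05  ]
dark_bead 0.56 [0.5822 0.031  0.05  ]
bead 0.68 [0.5235 0.0204 0.05  ]
bead 0.62 [0.7281 0.0302 0.05  ]
bead 0.61 [0.5151 0.0881 0.05  ]
bead 0.6 [0.5539 0.0955 0.05  ]
bead 0.54 [ 0.5443 -0.0012  0.05  ]
battery_rear 0.7 [ 0.6227 -0.1161  0.06  ]
battery_rear 0.46 [0.7314 0.0296 0.06  ]
battery_rear 0.37 [0.5184 0.012  0.06  ]
chute 0.77 [0.5891 0.0363 0.036 ]
```

View pics/a.png

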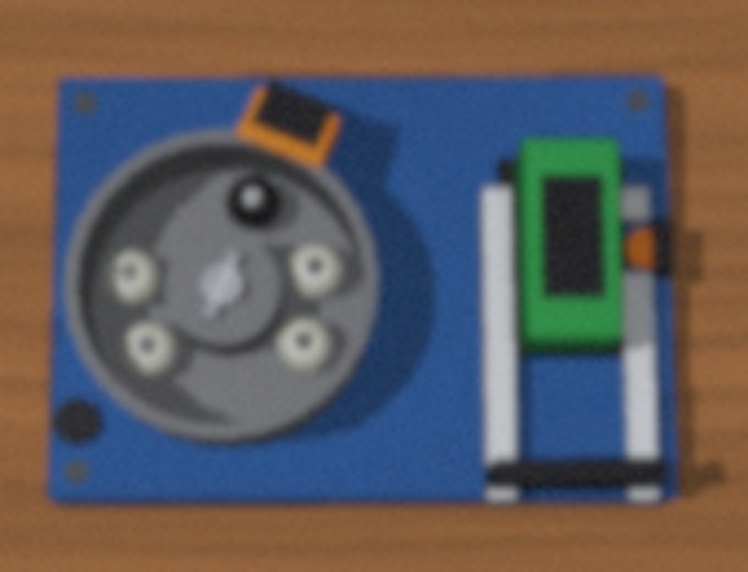

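View pics/b.png

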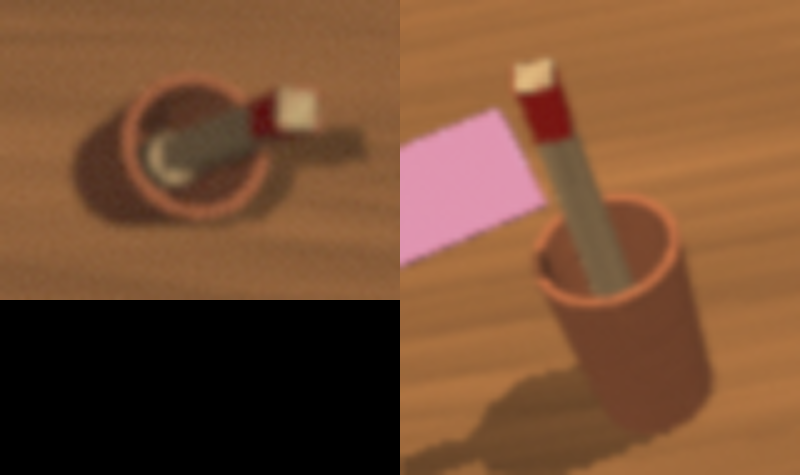

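Crop a shows the dark bead in front of the chute at (255,200), with white beads at (130,275), (150,347), (303,343) and (317,268). There is a wide gap on the dark bead's left, so the stick can enter there. Crop b shows the stick leaning towards -y, its top at (297,110) in the top view and (534,75) in the scene view.

```bash
python3 - <<'E'
from h import *
ct,cs=cam("top"),cam("scene")
A=lambda u:np.array(u)/4.4+[200,160]
C=plane(ct,A([(60,77),(664,77),(673,497),(50,499)]),.03)[:,:2]
L=np.array([(.12,.09),(.12,-.225),(-.1,-.225),(-.1,.09)])
def f(p): c,s=np.cos(p[2]),np.sin(p[2]); return (L@np.array([[c,s],[-s,c]])+p[:2]-C).ravel()
r=least_squares(f,[.54,.05,0]); print("base",r.x,np.round(r.fun*1000,1))
y=r.x[2];Rb=np.array([[np.cos(y),-np.sin(y)],[np.sin(y),np.cos(y)]])
o=r.x[:2]
# bowl rim ellipse: extents at z=.092
for nm,p,z in(("rimL",(66,285),.092),("rimR",(378,285),.092),("rimT",(222,128),.092),("rimB",(222,441),.092),("chuteA",(240,132),.092),("chuteB",(322,163),.092),("chuteC",(262,82),.093),("chuteD",(341,113),.093),("dark",(255,200),.05),("b",(130,275),.05),("b",(150,347),.05),("b",(303,343),.05),("b",(317,268),.05)):
    X=plane(ct,A(p),z)[0,:2]; d=X-o; print(nm,np.round(X,4),"r",round(np.hypot(*d)*1000,1),"ang",round(np.degrees(np.arctan2(d[1],d[0])),1))
B=plane(ct,A([(523,140),(617,140),(523,343),(620,345)]),.09)[:,:2]; print("batt base fr",np.round((B-o)@Rb*1000,1))
Bt=lambda u:np.array(u)/5+[400,215]; Sc=lambda u:(np.array(u)-[400,0])/5+[80,195]
top=tri([ct,cs],[Bt((297,110)),Sc((534,75))]); print("top",top)
pc=tri([ct,cs],[Bt((196,147)),Sc((608,250))]); print("potmouth",pc, plane(ct,Bt((196,147)),.1),plane(cs,Sc((608,250)),.1))
ts=[]
for c,u in((ct,Bt((297,110))),(cs,Sc((534,75)))): ts.append(plane(c,u,.197)[0])
print(ts)
# stick fit: origin (x,y,z=.007), axis
def g(p):
    lo=np.array([p[0],p[1],.007]); a=np.array([p[2],p[3],1]);a/=np.linalg.norm(a)
    e=[proj(ct,lo+.2*a)[0]-Bt((297,110)),proj(cs,lo+.2*a)[0]-Sc((534,75)),proj(ct,lo+.06*a)[0]-Bt((173,161))]
    m=proj(cs,lo+np.outer([.1,.11],a)); n=m[1]-m[0]; n/=np.linalg.norm(n); w=Sc((610,295))-m[0]
    return np.r_[np.concatenate(e),n[0]*w[1]-n[1]*w[0]]
s=least_squares(g,[.5,-.35,0,0]); print("stick",s.x,np.round(s.fun,2)); a=np.r_[s.x[2:],1];a/=np.linalg.norm(a)
lo=np.r_[s.x[:2],.007];print("axis",a,"grip",lo+.165*a,"top",lo+.2*a,"tilt",np.degrees(np.arccos(a[2])))
E
```

```text
base [0.53892473 0.04707362 0.01186753] [ 1.6  1.7  2.1 -1.2 -2.3 -3.3 -1.3  2.8]
rimL [0.5363 0.1204] r 73.4 ang 92.1
rimR [ 0.5379 -0.0282] r 75.2 ang -90.7
rimT [0.6141 0.0479] r 75.2 ang 0.7
rimB [0.4629 0.0443] r 76.1 ang -177.9
chuteA [0.6122 0.0392] r 73.7 ang -6.1
chuteB [ 0.5973 -0.0007] r 75.4 ang -39.3
chuteC [0.6371 0.029 ] r 99.8 ang -10.4
chuteD [ 0.622  -0.0095] r 100.5 ang -34.3
dark [0.5879 0.0334] r 50.8 ang -15.6
b [0.549  0.0948] r 48.8 ang 78.1
b [0.513  0.0837] r 44.9 ang 125.3
b [0.5159 0.0082] r 45.2 ang -120.7
b [0.5536 0.0019] r 47.5 ang -72.0
batt base fr [[  69.6 -145.5]
 [  69.5 -190.9]
 [ -29.4 -143.8]
 [ -30.4 -189.7]]
top [ 0.49917544 -0.34576527  0.20323498]
potmouth [ 0.49975878 -0.34314498  0.09680391] [[ 0.49921402 -0.3431689   0.1       ]] [[ 0.50299111 -0.34149881  0.1       ]]
[array([ 0.50010656, -0.34853228,  0.197     ]), array([ 0.4930614 , -0.34674941,  0.197     ])]
stick [ 0.49736084 -0.34692809  0.01345839  0.0104424 ] [ 0.01 -0.8  -0.19 -1.12  0.97 -0.23 -0.92]
axis [0.01345644 0.01044089 0.99985495] grip [ 0.49958115 -0.34520535  0.17197607] top [ 0.50005213 -0.34483992  0.20697099] tilt 0.9759067459199896
```

Call:
send_rows(deltas=[[0, 0, -0.908, -0.618, -0.81, -0.9, 85], [0, 0, -0.908, -0.618, -0.81, -0.9, 85], [0, 0, -0.908, -0.618, -0.81, -0.9, 85], [0, 0, -0.908, -0.618, -0.81, -0.9, 85], [0, 0, -0.908, -0.618, -0.81, -0.9, 85]])

```text
t: 2.47
eef_pos: [0.2738, 0.4165, 0.3332]
ee_rot: [0.003, 0.001, 1.0, 0.003]
ft_force: [0.1, 1.3, -0.7]
finger_gap: 0.085
grip_force: 0.0
```

Call:
send_rows(deltas=[[0, 0, 0, -0.283, -0.954, 0, 60], [0, 0, 0, -0.283, -0.954, 0, 60], [0, 0, 0, -0.283, -0.954, 0, 60]])

```text
t: 2.72
eef_pos: [0.3004, 0.3189, 0.3278]
ee_rot: [-0.001, 0.002, 1.0, -0.002]
ft_force: [0.6, 0.5, -0.2]
finger_gap: 0.06
grip_force: 0.0
```

Call:
send_rows(deltas=[[0, 0, 0, -0.283, -0.954, 0, 60], [0, 0, 0, -0.283, -0.954, 0, 60], [0, 0, 0, -0.283, -0.954, 0, 60]])

```text
t: 2.97
eef_pos: [0.329, 0.2233, 0.3279]
ee_rot: [-0.001, 0.002, 1.0, -0.001]
ft_force: [-0.1, -0.7, -0.3]
finger_gap: 0.0602
grip_force: 0.0
```

Call:
send_rows(deltas=[[0, 0, 0, -0.283, -0.954, 0, 60], [0, 0, 0, -0.283, -0.954, 0, 60], [0, 0, 0, -0.283, -0.954, 0, 60]])

```text
t: 3.22
eef_pos: [0.3576, 0.1277, 0.3281]
ee_rot: [-0.001, 0.003, 1.0, -0.001]
ft_force: [0.1, -0.1, -0.2]
finger_gap: 0.0601
grip_force: 0.0
```

Call:
send_rows(deltas=[[0, 0, 0, -0.283, -0.954, 0, 60], [0, 0, 0, -0.283, -0.954, 0, 60], [0, 0, 0, -0.283, -0.954, 0, 60]])

```text
t: 3.47
eef_pos: [0.3862, 0.0321, 0.3281]
ee_rot: [-0.001, 0.003, 1.0, -0.001]
ft_force: [-0.1, 0.4, -1.2]
finger_gap: 0.0599
grip_force: 0.0
```

```bash
python3 - <<'E'
from h import *
c=cam("wrist"); im=env.snapshot("wrist"); cv2.imwrite("pics/w1.png",im[:,:,::-1])
s=env.read_state(); print(s["t"],s["eef_pos"],s["ee_rot"],s["finger_gap"],proj(c,[[.539,.047,.03],[.588,.03,.05]]))
E
```

```text
3.5167 [0.38658112 0.03127329 0.32799346] [-7.12336507e-04  3.65601831e-03  9.99992378e-01 -1.17056142e-03] 0.060080769016622314 [[286.14372098 285.87767126]
 [273.20313166 328.00762345]]
```

View pics/w1.png

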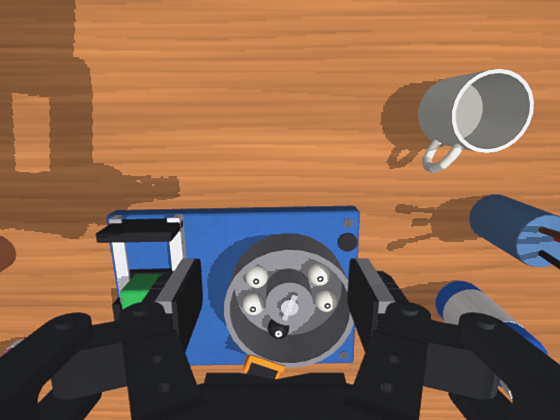

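The wrist view shows the bowl with its wing nut at (289,307), the dark bead at (278,330), the chute at (264,367), and white beads at (256,278), (319,275), (252,304) and (326,300).

```bash
python3 - <<'E'
from h import *
c=cam("wrist")
for nm,p,z in(("nut",(289,307),.083),("rimL",(224,307),.092),("rimR",(358,307),.092),("dark",(278,330),.05),("b",(256,278),.05),("b",(319,275),.05),("b",(252,304),.05),("b",(326,300),.05),("chL",(246,358),.092),("chR",(283,369),.092),("BLcorner",(108,212),.03),("BRcorner",(358,207),.03),("TRcorner",(355,362),.03)):
    X=plane(c,p,z)[0,:2]; d=X-[.539,.047]; print(nm,np.round(X,4),round(np.hypot(*d)*1000,1),round(np.degrees(np.arctan2(d[1],d[0])),1))
b=np.degrees
print(proj(c,[[.539-.1+.0027,.047-.225,.03],[.439-.001,.137,.03],[.658,.138,.03]]))
E
```

```text
nut [0.5393 0.0475] 0.6 61.3
rimL [ 0.5337 -0.0263] 73.4 -94.2
rimR [0.5346 0.1251] 78.2 93.3
dark [0.5912 0.0348] 53.6 -13.2
b [0.5183 0.0081] 44.1 -118.0
b [0.5147 0.0854] 45.4 122.3
b [0.5539 0.0023] 47.1 -71.6
b [0.5488 0.095 ] 49.0 78.4
chL [ 0.6009 -0.0032] 79.7 -39.1
chR [0.6163 0.0403] 77.6 -4.9
BLcorner [ 0.4384 -0.173 ] 241.9 -114.6
BRcorner [0.4341 0.1333] 135.8 140.6
TRcorner [0.6551 0.1408] 149.2 38.9
[[104.24041675 214.58428721]
 [360.85911074 210.0530582 ]
 [352.8888529  363.83228313]]
```

Call:
send_rows(deltas=[[0, 0, 0, -0.283, -0.954, 0, 40], [0, 0, 0, -0.283, -0.954, 0, 40], [0, 0, 0, -0.283, -0.954, 0, 40]])

```text
t: 3.77
eef_pos: [0.4147, -0.0625, 0.3281]
ee_rot: [-0.001, 0.002, 1.0, -0.0]
ft_force: [-0.4, -0.3, 0.4]
finger_gap: 0.0399
grip_force: 0.0
```

Call:
send_rows(deltas=[[0, 0, 0, -0.283, -0.954, 0, 40], [0, 0, 0, -0.283, -0.954, 0, 40], [0, 0, 0, -0.283, -0.954, 0, 40]])

```text
t: 4.02
eef_pos: [0.4431, -0.1584, 0.3278]
ee_rot: [-0.001, 0.002, 1.0, -0.0]
ft_force: [0.8, 0.6, -0.0]
finger_gap: 0.0402
grip_force: 0.0
```

Call:
send_rows(deltas=[[0, 0, 0, -0.283, -0.954, 0, 40], [0, 0, 0, -0.283, -0.954, 0, 40], [0, 0, 0, -0.283, -0.954, 0, 40]])

```text
t: 4.27
eef_pos: [0.4715, -0.2538, 0.3275]
ee_rot: [-0.001, 0.002, 1.0, -0.0]
ft_force: [0.2, 0.6, -0.1]
finger_gap: 0.0398
grip_force: 0.0
```

Call:
send_rows(deltas=[[0, 0, 0, -0.263, -0.92, 0, 40], [0, 0, 0, -0.263, -0.92, 0, 40], [0, 0, 0, -0.263, -0.92, 0, 40], [0, 0, 0, -0.263, -0.92, 0, 40]])

```text
t: 4.6
eef_pos: [0.4973, -0.3445, 0.3267]
ee_rot: [-0.001, 0.002, 1.0, 0.001]
ft_force: [-0.5, 0.8, -0.2]
finger_gap: 0.0399
grip_force: 0.0
```

```bash
python3 - <<'E'
from h import *
c=cam("wrist"); im=env.snapshot("wrist"); cv2.imwrite("pics/w2.png",im[:,:,::-1])
s=env.read_state(); print(s["t"],s["eef_pos"],s["ee_rot"],s["finger_gap"],proj(c,[[.4985,-.3465,.205],[.4975,-.347,.005]]))
for l in("stick","stick_grip","stick_pot"):
  print(l,[(round(q["p"],2),np.round(np.array(q["position"])*[560,420],1)) for q in env.spot_point("wrist",l)])
E
```

```text
4.65 [ 0.49707273 -0.34252205  0.32721719] [-1.07642967e-03  8.33144725e-04  9.99997720e-01  1.64562580e-03] 0.04013376273893471 [[269.63589873 207.67657257]
 [270.99287631 166.25742247]]
stick [(0.72, array([533.5, 341. ])), (0.6, array([271.6, 168.2]))]
stick_grip [(0.74, array([273.5, 199.1]))]
stick_pot [(0.77, array([279.5, 167.9]))]
```

View pics/w2.png

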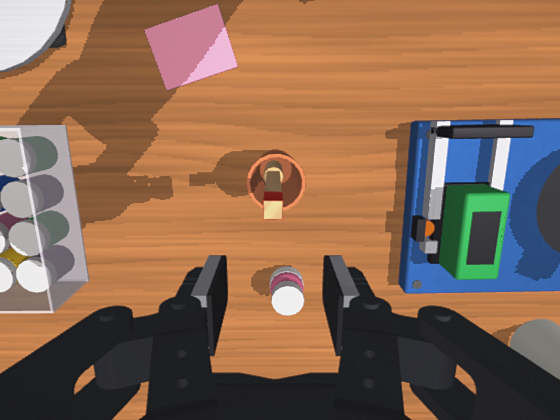

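The wrist view shows the stick standing nearly upright and square to the pads, its top face centred at (273,209). Lowering to grasp.

Call:
send_rows(deltas=[[0, 0, 0, -0.01, -0.02, 0.4, 40], [0, 0, 0, -0.01, -0.02, 0.8, 40], [0, 0, 0, -0.01, -0.02, 1.0, 40]])

```text
t: 5.05
eef_pos: [0.4962, -0.3413, 0.2253]
ee_rot: [-0.002, -0.001, 1.0, 0.002]
ft_force: [-1.0, 0.3, -1.5]
finger_gap: 0.0403
grip_force: 0.0
```

Call:
send_rows(deltas=[[0, 0, 0, 0, 0, 0.3, 40], [0, 0, 0, 0, 0, 0.6, 40], [0, 0, 0, 0, 0, 0.66, 40], [0, 0, 0, 0, 0, 0.66, 5], [0, 0, 0, 0, 0, 0.66, 5], [0, 0, 0, 0, 0, 0.66, 5], [0, 0, 0, 0, 0, 0.66, 5], [0, 0, 0, 0, 0, 0.66, 5]], force=70)

```text
t: 5.72
eef_pos: [0.4986, -0.3456, 0.1655]
ee_rot: [0.001, -0.0, 1.0, -0.001]
ft_force: [0.5, -0.2, -0.3]
finger_gap: 0.0126
grip_force: 68.6
```

```bash
python3 - <<'E'
from h import *
c=cam("wrist"); im=env.snapshot("wrist"); cv2.imwrite("pics/w3.png",im[:,:,::-1])
s=env.read_state(); print(s["t"],s["eef_pos"],s["ee_rot"],s["finger_gap"],s["grip_force"],s["ft_force"],s["moment"])
E
```

```text
5.7667 [ 0.49851317 -0.34557456  0.16523058] [ 1.22177853e-03 -6.95075246e-05  9.99998639e-01 -1.10614044e-03] 0.013105077458591371 69.03135538101196 [0.04773657 0.0543839  1.51514881] [ 0.02953464  0.01023343 -0.05384229]
```

Call:
send_rows(deltas=[[0, 0, 0, 0, 0, -0.2, 5], [0, 0, 0, 0, 0, -0.5, 5], [0, 0, 0, 0, 0, -0.8, 5], [0, 0, 0, 0, 0, -1.0, 5], [0, 0, 0, 0, 0, -1.0, 5]])

```text
t: 6.18
eef_pos: [0.5003, -0.3473, 0.2707]
ee_rot: [0.005, -0.0, 1.0, -0.004]
ft_force: [0.8, -0.8, 0.3]
finger_gap: 0.0132
grip_force: 68.7
```

Call:
send_rows(deltas=[[0, 0, 0, 0, 0, -0.18, 5], [0, 0, 0, -0.08, 0.4, -0.18, 5], [0, 0, 0, -0.163, 0.835, -0.18, 5]])

```text
t: 6.43
eef_pos: [0.5135, -0.2653, 0.2819]
ee_rot: [0.001, 0.002, 1.0, -0.001]
ft_force: [0.8, 0.9, -1.4]
finger_gap: 0.0128
grip_force: 68.8
```

Call:
send_rows(deltas=[[0, 0, 0, -0.06, 0.28, 0, 5], [0, 0, 0, -0.11, 0.56, 0, 5], [0, 0, 0, -0.163, 0.835, 0, 5]])

```text
t: 6.68
eef_pos: [0.5294, -0.1787, 0.2805]
ee_rot: [-0.0, -0.0, 1.0, 0.0]
ft_force: [0.2, -0.0, -0.9]
finger_gap: 0.0131
grip_force: 68.8
```

Call:
send_rows(deltas=[[0, 0, 0, -0.06, 0.28, 0, 5], [0, 0, 0, -0.11, 0.56, 0, 5], [0, 0, 0, -0.163, 0.835, 0, 5]])

```text
t: 6.93
eef_pos: [0.5457, -0.0954, 0.2805]
ee_rot: [-0.0, -0.0, 1.0, 0.0]
ft_force: [-0.1, 0.8, -1.3]
finger_gap: 0.013
grip_force: 68.8
```

Call:
send_rows(deltas=[[0, 0, 0, -0.06, 0.28, 0, 5], [0, 0, 0, -0.11, 0.56, 0, 5], [0, 0, 0, -0.163, 0.835, 0, 5]])

```text
t: 7.18
eef_pos: [0.5619, -0.0119, 0.2804]
ee_rot: [-0.001, -0.0, 1.0, 0.0]
ft_force: [0.3, -0.4, -0.6]
finger_gap: 0.013
grip_force: 68.8
```

Call:
send_rows(deltas=[[0, 0, 0, -0.06, 0.28, 0, 5], [0, 0, 0, -0.11, 0.56, 0, 5], [0, 0, 0, -0.163, 0.8, 0, 5], [0, 0, 0, -0.163, 0.835, 0, 5], [0, 0, 0, -0.163, 0.835, 0, 5]])

```text
t: 7.6
eef_pos: [0.5781, 0.0715, 0.2804]
ee_rot: [-0.001, -0.001, 1.0, -0.0]
ft_force: [-0.2, -0.7, -0.9]
finger_gap: 0.0127
grip_force: 68.8
```

```bash
python3 - <<'E'
from h import *
c=cam("wrist"); im=env.snapshot("wrist"); S=env.snapshot("scene")
s=env.read_state(); p=s["eef_pos"]; print(s["t"],p,s["ee_rot"],s["finger_gap"],s["grip_force"])
u=proj(c,[p+[0,0,-.16],p+[0,0,-.1]]); v=proj(cam("scene"),[p+[0,0,-.16],p+[0,0,-.1]]);print(u,v)
for q in u: cv2.circle(im,tuple(int(k) for k in q),2,(0,255,0),-1)
for q in v: cv2.circle(S,tuple(int(k) for k in q),1,(0,255,0),-1)
w=cv2.resize(S[130:280,250:380],None,fx=3,fy=3)
o=np.zeros((450,790,3),np.uint8);o[:,400:]=w;o[:420,:400]=im[:,100:500];cv2.imwrite("pics/w4.png",o[:,:,::-1])
E
```

```text
7.7 [0.57820975 0.06947329 0.28064898] [-5.76132114e-04 -7.19125420e-05  9.99999740e-01 -4.27846704e-04] 0.01296334460279497 68.81295204162598
[[270.60599399 194.49585804]
 [269.63220016 214.34609844]] [[324.64385592 226.72792694]
 [326.39867307 206.85316918]]
```

View pics/w4.png

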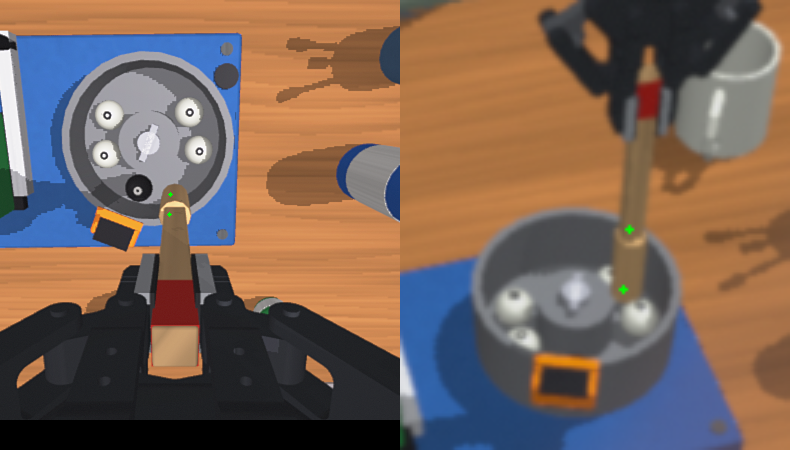

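The foot hangs about 3 mm to +y of the TCP line, between the dark bead (237,187) and the right-hand white bead, as wanted. Lowering now, and working out the circle.

Call:
send_rows(deltas=[[0, 0, 0, 0, 0, 0.15, 5], [0, 0, 0, 0, 0, 0.3, 5], [0, 0, 0, 0, 0, 0.45, 5], [0, 0, 0, 0, 0, 0.6, 5], [0, 0, 0, 0, 0, 0.7, 5], [0, 0, 0, 0, 0, 0.755, 5], [0, 0, 0, 0, 0, 0.755, 5]])

```text
t: 8.28
eef_pos: [0.5776, 0.0691, 0.2042]
ee_rot: [-0.002, 0.001, 1.0, -0.0]
ft_force: [0.6, 0.2, -1.0]
finger_gap: 0.0134
grip_force: 68.8
```

```bash
python3 - <<'E'
from h import *
s=env.read_state(); print(s["t"],s["eef_pos"],s["ft_force"])
a0=35.5
A=lambda a,r=.048: r*np.array([np.cos(np.radians(a)),np.sin(np.radians(a))])
prev=A(a0,.046)
for k in range(7):
    rows=[]
    for i in range(1,9):
        d=A(a0-48*k-6*i)-prev; rows.append([round(-d[0]*10,2),round(d[1]*10,2)])
    prev=prev+np.array([-rows[-1][0],rows[-1][1]])/10
    print(rows)
print(a0-48*7)
im=env.snapshot("wrist");cv2.imwrite("pics/w5.png",im[:,:,::-1])
E
```

```text
8.2833 [0.57757028 0.06912042 0.20415028] [ 0.5806742   0.23632517 -1.01090503]
[[np.float64(-0.04), np.float64(-0.03)], [np.float64(-0.07), np.float64(-0.08)], [np.float64(-0.08), np.float64(-0.12)], [np.float64(-0.1), np.float64(-0.17)], [np.float64(-0.1), np.float64(-0.22)], [np.float64(-0.11), np.float64(-0.27)], [np.float64(-0.1), np.float64(-0.32)], [np.float64(-0.09), np.float64(-0.37)]]
[[np.float64(0.01), np.float64(-0.05)], [np.float64(0.03), np.float64(-0.1)], [np.float64(0.05), np.float64(-0.14)], [np.float64(0.08), np.float64(-0.18)], [np.float64(0.11), np.float64(-0.22)], [np.float64(0.15), np.float64(-0.26)], [np.float64(0.19), np.float64(-0.29)], [np.float64(0.23), np.float64(-0.31)]]
[[np.float64(0.04), np.float64(-0.03)], [np.float64(0.09), np.float64(-0.04)], [np.float64(0.14), np.float64(-0.06)], [np.float64(0.19), np.float64(-0.06)], [np.float64(0.24), np.float64(-0.07)], [np.float64(0.29), np.float64(-0.06)], [np.float64(0.34), np.float64(-0.06)], [np.float64(0.39), np.float64(-0.04)]]
[[np.float64(0.04), np.float64(0.02)], [np.float64(0.09), np.float64(0.04)], 
[... 457 characters left out ...]
loat64(0.02), np.float64(0.35)], [np.float64(0.0), np.float64(0.39)]]
[[np.float64(-0.02), np.float64(0.05)], [np.float64(-0.05), np.float64(0.09)], [np.float64(-0.08), np.float64(0.13)], [np.float64(-0.12), np.float64(0.16)], [np.float64(-0.16), np.float64(0.19)], [np.float64(-0.2), np.float64(0.22)], [np.float64(-0.24), np.float64(0.24)], [np.float64(-0.29), np.float64(0.26)]]
[[np.float64(-0.05), np.float64(0.01)], [np.float64(-0.1), np.float64(0.02)], [np.float64(-0.15), np.float64(0.02)], [np.float64(-0.2), np.float64(0.02)], [np.float64(-0.25), np.float64(0.01)], [np.float64(-0.3), np.float64(-0.0)], [np.float64(-0.34), np.float64(-0.02)], [np.float64(-0.39), np.float64(-0.04)]]
-300.5
```

Call:
send_rows(deltas=[[0, 0, 0, -0.04, -0.03, 0, 5], [0, 0, 0, -0.07, -0.08, 0, 5], [0, 0, 0, -0.08, -0.12, 0, 5], [0, 0, 0, -0.1, -0.17, 0, 5], [0, 0, 0, -0.1, -0.22, 0, 5], [0, 0, 0, -0.11, -0.27, 0, 5], [0, 0, 0, -0.1, -0.32, 0, 5], [0, 0, 0, -0.09, -0.37, 0, 5]])

```text
t: 9.0
eef_pos: [0.5875, 0.0326, 0.2058]
ee_rot: [-0.0, -0.0, 1.0, 0.0]
ft_force: [0.5, 0.5, -0.2]
finger_gap: 0.0128
grip_force: 68.9
```

Call:
send_rows(deltas=[[0, 0, 0, 0.01, -0.05, 0, 5], [0, 0, 0, 0.03, -0.1, 0, 5], [0, 0, 0, 0.05, -0.14, 0, 5], [0, 0, 0, 0.08, -0.18, 0, 5], [0, 0, 0, 0.11, -0.22, 0, 5], [0, 0, 0, 0.15, -0.26, 0, 5], [0, 0, 0, 0.19, -0.29, 0, 5], [0, 0, 0, 0.23, -0.31, 0, 5]])

```text
t: 9.67
eef_pos: [0.5641, 0.0017, 0.2058]
ee_rot: [-0.0, -0.0, 1.0, -0.0]
ft_force: [0.6, -0.4, -2.1]
finger_gap: 0.0133
grip_force: 68.9
```

```bash
python3 - <<'E'
from h import *
im=env.snapshot("wrist");s=env.read_state();print(s["eef_pos"],s["ft_force"])
im0=cv2.imread("pics/w5.png")[:,:,::-1]
cv2.imwrite("pics/w6.png",np.hstack([im0[60:420,120:480],im[60:420,120:480]])[:,:,::-1])
E
```

```text
[0.56338121 0.00156641 0.20568318] [-0.92167618  0.83350699 -0.6822686 ]
```

View pics/w6.png

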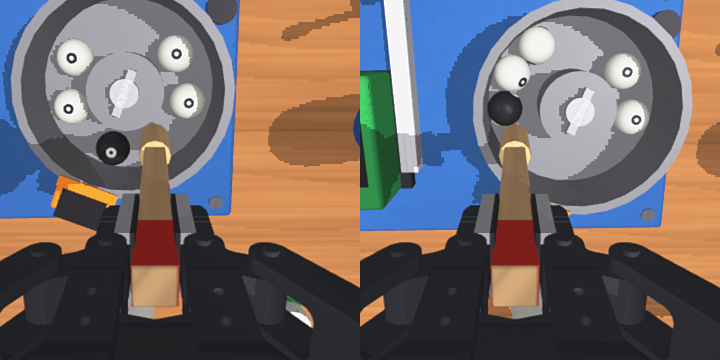

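The right half shows the stick driving the dark bead (505,108), with two white beads ahead of it, clockwise along the wall. Continuing.

Call:
send_rows(deltas=[[0, 0, 0, 0.04, -0.03, 0, 5], [0, 0, 0, 0.09, -0.04, 0, 5], [0, 0, 0, 0.14, -0.06, 0, 5], [0, 0, 0, 0.19, -0.06, 0, 5], [0, 0, 0, 0.24, -0.07, 0, 5], [0, 0, 0, 0.29, -0.06, 0, 5], [0, 0, 0, 0.34, -0.06, 0, 5], [0, 0, 0, 0.39, -0.04, 0, 5]])

```text
t: 10.38
eef_pos: [0.5251, -0.002, 0.2058]
ee_rot: [0.0, 0.0, 1.0, -0.0]
ft_force: [0.0, -0.4, -0.0]
finger_gap: 0.0129
grip_force: 68.8
```

Call:
send_rows(deltas=[[0, 0, 0, 0.04, 0.02, 0, 5], [0, 0, 0, 0.09, 0.04, 0, 5], [0, 0, 0, 0.13, 0.07, 0, 5], [0, 0, 0, 0.17, 0.1, 0, 5], [0, 0, 0, 0.2, 0.13, 0, 5], [0, 0, 0, 0.24, 0.17, 0, 5], [0, 0, 0, 0.26, 0.22, 0, 5], [0, 0, 0, 0.28, 0.26, 0, 5]])

```text
t: 11.05
eef_pos: [0.4974, 0.0247, 0.2058]
ee_rot: [0.0, -0.0, 1.0, 0.0]
ft_force: [0.2, -0.4, -1.6]
finger_gap: 0.0131
grip_force: 68.8
```

Call:
send_rows(deltas=[[0, 0, 0, 0.02, 0.05, 0, 5], [0, 0, 0, 0.03, 0.1, 0, 5], [0, 0, 0, 0.04, 0.15, 0, 5], [0, 0, 0, 0.04, 0.2, 0, 5], [0, 0, 0, 0.04, 0.25, 0, 5], [0, 0, 0, 0.03, 0.3, 0, 5], [0, 0, 0, 0.02, 0.35, 0, 5], [0, 0, 0, 0, 0.39, 0, 5]])

```text
t: 11.72
eef_pos: [0.4976, 0.0637, 0.2057]
ee_rot: [-0.0, -0.0, 1.0, 0.0]
ft_force: [-0.1, -0.4, -0.5]
finger_gap: 0.0131
grip_force: 68.9
```

Call:
send_rows(deltas=[[0, 0, 0, -0.02, 0.05, 0, 5], [0, 0, 0, -0.05, 0.09, 0, 5], [0, 0, 0, -0.08, 0.13, 0, 5], [0, 0, 0, -0.12, 0.16, 0, 5], [0, 0, 0, -0.16, 0.19, 0, 5], [0, 0, 0, -0.2, 0.22, 0, 5], [0, 0, 0, -0.24, 0.24, 0, 5], [0, 0, 0, -0.29, 0.26, 0, 5]])

```text
t: 12.38
eef_pos: [0.5267, 0.0893, 0.2056]
ee_rot: [-0.0, -0.0, 1.0, 0.0]
ft_force: [-0.5, -0.5, -1.1]
finger_gap: 0.0132
grip_force: 68.8
```

```bash
python3 - <<'E'
from h import *
c=cam("wrist");im=env.snapshot("wrist");s=env.read_state();print(s["eef_pos"],s["ft_force"],s["t"])
T=env.snapshot("top"); cv2.imwrite("pics/w7.png",np.hstack([im[60:420,120:480],cv2.resize(T[170:270,200:310],(396,360))])[:,:,::-1])
for q in env.spot_point("wrist","dark_bead"):
  u=np.array(q["position"])*[560,420]; X=plane(c,u,.05)[0,:2]; d=X-[.539,.047]; print(q["p"],u,X,np.hypot(*d),np.degrees(np.arctan2(d[1],d[0])))
E
```

```text
[0.52786909 0.08959645 0.20578363] [1.57289863 0.69304912 0.11392938] 12.4333
0.87 [288.4   224.112] [0.55115216 0.1020848 ] 0.056409314385558046 77.559345906342
```

View pics/w7.png

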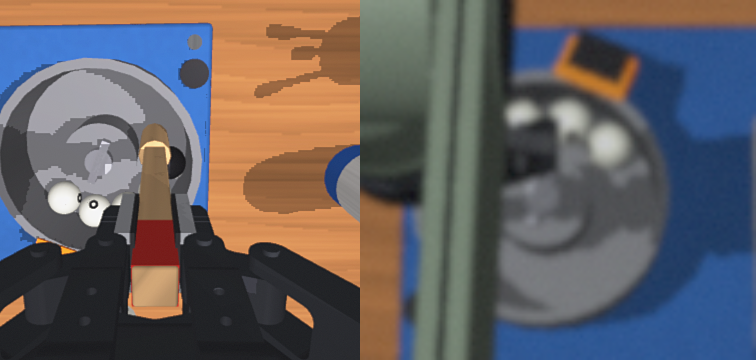

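Dark bead at about 78°, pushed by the foot 29° behind it. Driving on, then slowing.

Call:
send_rows(deltas=[[0, 0, 0, -0.05, 0.01, 0, 5], [0, 0, 0, -0.1, 0.02, 0, 5], [0, 0, 0, -0.15, 0.02, 0, 5], [0, 0, 0, -0.2, 0.02, 0, 5], [0, 0, 0, -0.25, 0.01, 0, 5], [0, 0, 0, -0.3, 0, 0, 5], [0, 0, 0, -0.34, -0.02, 0, 5], [0, 0, 0, -0.39, -0.04, 0, 5]])

```text
t: 13.2
eef_pos: [0.566, 0.085, 0.2058]
ee_rot: [-0.0, -0.0, 1.0, 0.0]
ft_force: [-1.2, 0.3, -1.0]
finger_gap: 0.0132
grip_force: 68.8
```

Call:
send_rows(deltas=[[0, 0, 0, -0.03, -0.02, 0, 5], [0, 0, 0, -0.055, -0.04, 0, 5], [0, 0, 0, -0.08, -0.06, 0, 5], [0, 0, 0, -0.105, -0.083, 0, 5], [0, 0, 0, -0.127, -0.108, 0, 5], [0, 0, 0, -0.147, -0.135, 0, 5], [0, 0, 0, -0.166, -0.163, 0, 5], [0, 0, 0, -0.182, -0.192, 0, 5]])

```text
t: 13.87
eef_pos: [0.584, 0.0657, 0.2058]
ee_rot: [0.0, -0.0, 1.0, 0.0]
ft_force: [-0.7, 0.1, -0.2]
finger_gap: 0.0128
grip_force: 68.8
```

```bash
python3 - <<'E'
from h import *
c=cam("wrist");im=env.snapshot("wrist");s=env.read_state();print(s["eef_pos"],s["ft_force"],s["t"])
cv2.imwrite("pics/w8.png",im[:,:,::-1])
for q in env.spot_point("wrist","dark_bead"):
  u=np.array(q["position"])*[560,420]; X=plane(c,u,.05)[0,:2]; d=X-[.539,.047]; print(q["p"],u,X,np.hypot(*d),np.degrees(np.arctan2(d[1],d[0])))
T=env.snapshot("top")
for q in env.spot_point("top","dark_bead"):
  u=np.array(q["position"])*[560,420]; X=plane(cam("top"),u,.05)[0,:2]; d=X-[.539,.047]; print(q["p"],u,X,np.hypot(*d),np.degrees(np.arctan2(d[1],d[0])))
# dark pixels blob around
hs=hsv(im)
m0=(hs[...,2]<55).astype(np.uint8); n,l,st,ce=cv2.connectedComponentsWithStats(m0)
for k in range(1,n):
  if 150<st[k,4]<3000:
    X=plane(c,ce[k],.05)[0,:2]; d=X-[.539,.047]; print(st[k],ce[k],X,np.hypot(*d),np.degrees(np.arctan2(d[1],d[0])))
E
```

```text
[0.58433422 0.06498815 0.20585804] [-0.21232094 -0.14856587 -0.48024925] 13.9167
0.9 [247.912 208.488] [0.59519314 0.04508143] 0.05622588681650893 -1.95545750536022
0.46 [506.576 177.114] [0.56908787 0.25306744] 0.20825241880111678 81.69295282000648
0.62 [257.32  201.096] [0.59768835 0.03504904] 0.05989279986643918 -11.510017126039765
[   0    0   71   27 1515] [33.47920792 12.2660066 ] [ 0.44980491 -0.10567987] 0.1768245104472111 -120.29333390133988
[   0  136   35   85 2320] [ 13.57155172 182.31939655] [ 0.57343282 -0.14316248] 0.1932547250557572 -79.73662681764934
[229 190  32  34 772] [244.13471503 207.06476684] [0.59398584 0.04200704] 0.05521207068015698 -5.188478686566341
[ 81 210  20  16 271] [ 90.98892989 217.5498155 ] [ 0.60297825 -0.08474643] 0.14645934119011578 -64.09802172337777
[ 179  239   61   42 1234] [205.56320908 261.65153971] [0.64224294 0.00798989] 0.11036707981197746 -20.6989573835917
[311 266  18  15 203] [319.14778325 273.44334975] [0.65318621 0.10543529] 0.1282699235258703 27.101293015915672
```

```bash
python3 - <<'E'
from h import *
i=env.camera_info("wrist");M=i["mount"];Rt=np.diag([-1,1,-1.]);Rt=np.array([[-1,0,0],[0,1,0],[0,0,-1.]])
for f,p in(("w5",[.5776,.0695,.205]),("w8",[.5841,.0653,.2058])):
  Rw=Rt@M[:3,:3];o=Rt@M[:3,3]+p;c=(i["camera_matrix"],Rw.T,-Rw.T@o)
  im=cv2.imread(f"pics/{f}.png")[:,:,::-1].copy();hs=hsv(im)
  m=(hs[...,2]<55).astype(np.uint8);n,l,st,ce=cv2.connectedComponentsWithStats(m)
  for k in range(1,n):
    if 300<st[k,4]<1100 and st[k,1]>150:
      X=plane(c,ce[k],.05)[0,:2]; d=X-[.539,.047];print(f,"dark",st[k],np.round(X,4),np.hypot(*d),np.degrees(np.arctan2(d[1],d[0])))
  m=((hs[...,0]>8)&(hs[...,0]<22)&(hs[...,1]>220)&(hs[...,2]>190)).astype(np.uint8);n,l,st,ce=cv2.connectedComponentsWithStats(m)
  for k in range(1,n):
    if st[k,4]>200:
      X=plane(c,ce[k],.092)[0,:2]; d=X-[.539,.047];print(f,"chute",st[k],np.round(X,4),np.hypot(*d),np.degrees(np.arctan2(d[1],d[0])))
im=cv2.imread("pics/w5.png");im2=cv2.imread("pics/w8.png")
cv2.imwrite("pics/w9.png",np.hstack([cv2.resize(x[130:290,160:350],None,fx=2.1,fy=2.1) for x in(im,im2)]))
E
```

```text
w5 dark [216 192  34  33 758] [0.5874 0.0366] 0.049504684260747785 -12.138973829576699
w8 dark [229 190  32  34 772] [0.5941 0.0416] 0.055319221938416416 -5.576433115581427
```

View pics/w9.png

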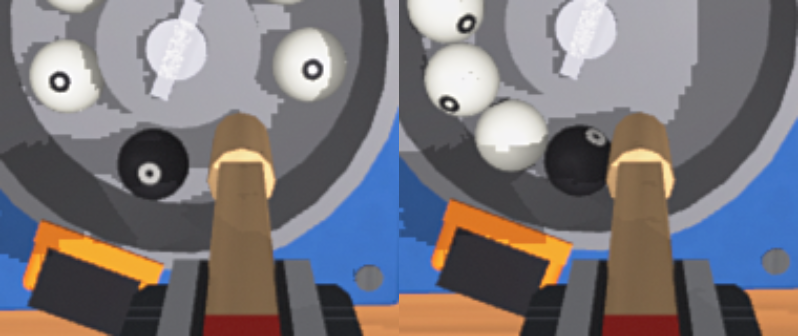

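Right half: the dark bead touches the foot at (578,160), with the other beads ahead of it. About 16° remain to the chute; finishing slowly.

Call:
send_rows(deltas=[[0, 0, 0, -0.007, -0.015, 0, 5], [0, 0, 0, -0.014, -0.03, 0, 5], [0, 0, 0, -0.021, -0.046, 0, 5], [0, 0, 0, -0.027, -0.061, 0, 5], [0, 0, 0, -0.032, -0.077, 0, 5], [0, 0, 0, -0.037, -0.093, 0, 5], [0, 0, 0, -0.041, -0.11, 0, 5], [0, 0, 0, -0.043, -0.118, 0, 5]])

```text
t: 14.73
eef_pos: [0.5882, 0.0538, 0.2058]
ee_rot: [0.0, -0.0, 1.0, -0.0]
ft_force: [-0.7, -0.1, -0.9]
finger_gap: 0.013
grip_force: 68.8
```

Call:
send_rows(deltas=[[0, 0, 0, -0.002, -0.004, 0, 5], [0, 0, 0, -0.002, -0.008, 0, 5], [0, 0, 0, -0.002, -0.008, 0, 5], [0, 0, 0, -0.002, -0.008, 0, 5], [0, 0, 0, -0.002, -0.008, 0, 5], [0, 0, 0, -0.002, -0.008, 0, 5]])

```text
t: 15.23
eef_pos: [0.5883, 0.0533, 0.2058]
ee_rot: [0.0, -0.0, 1.0, -0.0]
ft_force: [0.1, -0.5, -0.5]
finger_gap: 0.0133
grip_force: 68.8
```

```bash
cat > d.py <<'E'
from h import *
T=env.snapshot("top");S=env.snapshot("scene");c=cam("wrist");W=env.snapshot("wrist");s=env.read_state();print(s["t"],s["eef_pos"])
for n,cc in(("top",cam("top")),("scene",cam("scene")),("wrist",c)):
 for l,z in(("dark_bead",.05),("chute",.036)):
  for q in env.spot_point(n,l)[:2]:
   X=plane(cc,np.array(q["position"])*[560,420],z)[0,:2]; d=X-[.539,.047]; print(n,l,round(q["p"],2),np.round(X,3),round(np.hypot(*d),3),round(np.degrees(np.arctan2(d[1],d[0])),1))
m=(hsv(W)[...,2]<55).astype(np.uint8);n,l,st,ce=cv2.connectedComponentsWithStats(m)
for k in range(1,n):
 if 300<st[k,4]<1100:
  X=plane(c,ce[k],.05)[0,:2]; d=X-[.539,.047];print("blob",st[k],np.round(X,4),np.hypot(*d),np.degrees(np.arctan2(d[1],d[0])))
o=np.zeros((420,800,3),np.uint8);o[:400,:400]=cv2.resize(T[170:270,200:300],(400,400));o[:400,400:]=cv2.resize(W[120:300,130:310],(400,400));cv2.imwrite("pics/d.png",o[:,:,::-1])
E
python3 d.py
```

```text
15.3833 [0.58827908 0.05331837 0.20577446]
top chute 0.89 [0.593 0.032] 0.056 -15.4
scene chute 0.72 [0.359 0.229] 0.256 134.6
scene chute 0.66 [0.58  0.026] 0.046 -27.5
wrist dark_bead 0.62 [0.592 0.03 ] 0.055 -18.4
wrist dark_bead 0.54 [ 0.549 -0.004] 0.052 -79.4
wrist chute 0.89 [0.586 0.031] 0.049 -18.7
blob [227 181  34  34 811] [0.5906 0.0287] 0.054704307774186674 -19.54604579410271
blob [196 233  45  48 919] [0.6413 0.0056] 0.11039549436042553 -22.032681657961827
```

Call:
send_rows(deltas=[[0, 0, 0, 0.002, 0.015, 0, 5], [0, 0, 0, 0.006, 0.04, 0, 5], [0, 0, 0, 0.006, 0.04, -0.1, 5], [0, 0, 0, 0.006, 0.04, -0.3, 5], [0, 0, 0, 0.006, 0.04, -0.55, 5], [0, 0, 0, 0.006, 0.04, -0.8, 5], [0, 0, 0, 0.006, 0.04, -0.8, 5]])

```text
t: 16.27
eef_pos: [0.5911, 0.0573, 0.2934]
ee_rot: [0.006, -0.0, 1.0, -0.0]
ft_force: [1.0, 0.6, 0.9]
finger_gap: 0.0129
grip_force: 68.9
```

```bash
python3 d.py
```

```text
16.4167 [0.58758293 0.05738647 0.28596561]
top dark_bead 0.4 [0.592 0.021] 0.059 -25.9
top chute 0.94 [0.592 0.035] 0.054 -12.7
top chute 0.42 [ 0.502 -0.328] 0.377 -95.7
scene dark_bead 0.22 [0.592 0.018] 0.06 -28.9
scene chute 0.83 [0.577 0.031] 0.041 -23.1
scene chute 0.47 [ 0.592 -0.116] 0.172 -72.0
wrist dark_bead 0.83 [0.59  0.031] 0.053 -17.8
wrist chute 0.94 [0.586 0.029] 0.05 -20.9
blob [234 165  26  26 461] [0.5906 0.0282] 0.054936399608252466 -20.043266286329256
blob [210 206  38  30 481] [0.6365 0.008 ] 0.10502831418772994 -21.82126073323781
```

View pics/d.png

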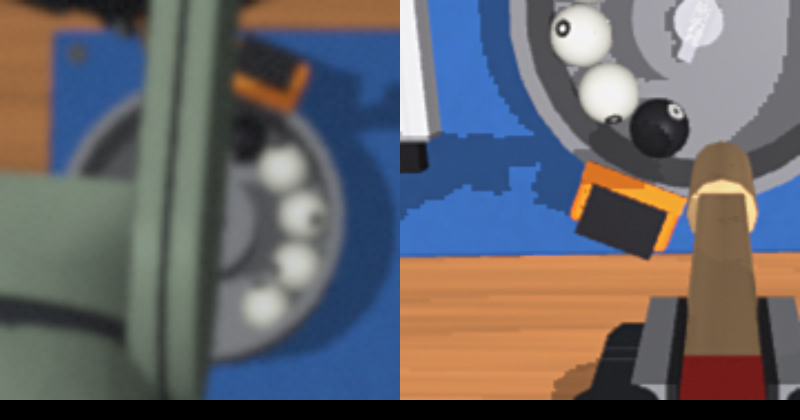

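The right half shows the dark bead (660,125) square in front of the chute, with all four white beads still in the bowl ahead of it. Returning the stick.

Call:
send_rows(deltas=[[0, 0, 0, 0.03, -0.1, 0, 5], [0, 0, 0, 0.07, -0.3, 0, 5], [0, 0, 0, 0.12, -0.55, 0, 5], [0, 0, 0, 0.178, -0.803, 0, 5]])

```text
t: 17.05
eef_pos: [0.5694, -0.0241, 0.2855]
ee_rot: [-0.0, -0.001, 1.0, -0.0]
ft_force: [-0.2, 0.5, -0.8]
finger_gap: 0.0126
grip_force: 68.8
```

Call:
send_rows(deltas=[[0, 0, 0, 0.06, -0.27, 0, 5], [0, 0, 0, 0.12, -0.54, 0, 5], [0, 0, 0, 0.178, -0.803, 0, 5]])

```text
t: 17.3
eef_pos: [0.5512, -0.1052, 0.2856]
ee_rot: [-0.0, -0.0, 1.0, -0.0]
ft_force: [0.6, -0.1, 0.1]
finger_gap: 0.0134
grip_force: 68.8
```

Call:
send_rows(deltas=[[0, 0, 0, 0.06, -0.27, 0, 5], [0, 0, 0, 0.12, -0.54, 0, 5], [0, 0, 0, 0.178, -0.803, 0, 5]])

```text
t: 17.55
eef_pos: [0.5333, -0.1855, 0.2856]
ee_rot: [-0.0, 0.0, 1.0, -0.0]
ft_force: [0.7, -0.1, -1.1]
finger_gap: 0.013
grip_force: 68.8
```

Call:
send_rows(deltas=[[0, 0, 0, 0.06, -0.27, 0, 5], [0, 0, 0, 0.12, -0.54, 0, 5], [0, 0, 0, 0.178, -0.803, 0, 5]])

```text
t: 17.8
eef_pos: [0.5154, -0.2658, 0.2856]
ee_rot: [-0.0, 0.0, 1.0, -0.0]
ft_force: [1.4, -0.1, -0.1]
finger_gap: 0.0131
grip_force: 68.8
```

Call:
send_rows(deltas=[[0, 0, 0, 0.06, -0.3, 0, 5], [0, 0, 0, 0.12, -0.6, 0, 5], [0, 0, 0, 0.16, -0.75, 0, 5], [0, 0, 0, 0.178, -0.803, 0, 5], [0, 0, 0, 0.178, -0.803, 0, 5], [0, 0, 0, 0.178, -0.803, 0, 5]])

```text
t: 18.3
eef_pos: [0.4987, -0.3433, 0.2855]
ee_rot: [-0.0, -0.0, 1.0, 0.001]
ft_force: [-0.1, 0.4, -1.7]
finger_gap: 0.0134
grip_force: 68.8
```

```bash
python3 - <<'E'
from h import *
c=cam("wrist");W=env.snapshot("wrist");s=env.read_state();p=s["eef_pos"];print(s["t"],p,s["finger_gap"])
print("foot pred",proj(c,[p+[-.002,.003,-.163]]), "pot pred",proj(c,[[.5,-.342,.1]]))
h=hsv(W)
for l in("stick_pot","stick"):
  for q in env.masks_of("wrist",l)[:2]:
    y,x=np.nonzero(q["mask"]); print(l,round(q["p"],2),len(x),x.min(),x.max(),y.min(),y.max())
    if l=="stick_pot": print("  rim y/x at .1:",np.round(plane(c,[(x.min(),y[x==x.min()].mean()),(x.max(),y[x==x.max()].mean()),(x[y==y.min()].mean(),y.min()),(x[y==y.max()].mean(),y.max())],.1),4).tolist())
    else: print("  top row cols",x[y==y.min()+3].min(),x[y==y.min()+3].max(), x[y==y.min()+10].min(),x[y==y.min()+10].max())
T=env.snapshot("top")
for q in env.spot_point("wrist","stick"): print(np.array(q["position"])*[560,420],q["p"])
E
```

```text
18.35 [ 0.49900557 -0.34286925  0.28567033] 0.01320001877860045
foot pred [[276.9152811  191.30616582]] pot pred [[274.33225176 189.17873353]]
stick_pot 0.82 2410 243 307 152 214
  rim y/x at .1: [[0.4998, -0.3699, 0.1], [0.503, -0.3128, 0.1], [0.4671, -0.3427, 0.1], [0.523, -0.3587, 0.1]]
stick 0.88 6561 251 298 184 366
  top row cols 266 283 262 287
[272.608 193.704] 0.69
```

Call:
send_rows(deltas=[[0, 0, 0, 0, 0, 0.12, 5], [0, 0, 0, 0, 0, 0.26, 5], [0, 0, 0, 0, 0, 0.42, 5], [0, 0, 0, 0, 0, 0.58, 5], [0, 0, 0, 0, 0, 0.74, 5], [0, 0, 0, 0, 0, 0.88, 5], [0, 0, 0, 0, 0, 1.0, 5], [0, 0, 0, 0, 0, 1.0, 5]])

```text
t: 19.22
eef_pos: [0.4971, -0.3422, 0.1817]
ee_rot: [-0.003, -0.0, 1.0, 0.002]
ft_force: [-0.8, 0.4, -1.4]
finger_gap: 0.0131
grip_force: 68.8
```

Call:
send_rows(deltas=[[0, 0, 0, 0, 0, 0.07, 5], [0, 0, 0, 0, 0, 0.13, 5], [0, 0, 0, 0, 0, 0.18, 5], [0, 0, 0, 0, 0, 0.18, 5]])

```text
t: 19.55
eef_pos: [0.4984, -0.3439, 0.1669]
ee_rot: [-0.001, -0.0, 1.0, 0.0]
ft_force: [-0.1, -0.6, -0.6]
finger_gap: 0.0129
grip_force: 68.8
```

Call:
send_rows(deltas=[[0, 0, 0, 0, 0, 0.02, 16], [0, 0, 0, 0, 0, 0.02, 18], [0, 0, 0, 0, 0, 0.02, 22], [0, 0, 0, 0, 0, 0.02, 30], [0, 0, 0, 0, 0, 0.02, 45], [0, 0, 0, 0, 0, 0.02, 45], [0, 0, 0, 0, 0, 0.02, 45], [0, 0, 0, 0, 0, 0.02, 45]])

```text
t: 20.22
eef_pos: [0.4988, -0.3442, 0.1659]
ee_rot: [0.0, -0.0, 1.0, -0.0]
ft_force: [-0.2, -0.3, -0.0]
finger_gap: 0.0449
grip_force: 0.0
```

Call:
send_rows(deltas=[[0, 0, 0, 0, 0, -0.1, 45], [0, 0, 0, 0, 0, -0.3, 45], [0, 0, 0, 0, 0, -0.6, 45], [0, 0, 0, 0, 0, -0.95, 45], [0, 0, 0, 0, 0, -0.95, 45]])

```text
t: 20.63
eef_pos: [0.5021, -0.3472, 0.2705]
ee_rot: [0.006, -0.0, 1.0, -0.005]
ft_force: [0.7, -0.8, 2.0]
finger_gap: 0.0454
grip_force: 0.0
```

```bash
python3 - <<'E'
from h import *
c=cam("wrist");W=env.snapshot("wrist");s=env.read_state();print(s["t"],s["eef_pos"],s["finger_gap"],s["ft_force"])
cv2.imwrite("pics/w10.png",W[:,:,::-1])
for l in("stick_pot","stick"):
  for q in env.masks_of("wrist",l)[:2]:
    y,x=np.nonzero(q["mask"]); print(l,round(q["p"],2),len(x),x.min(),x.max(),y.min(),y.max())
h=hsv(W); m=((h[...,0]<6)|(h[...,0]>174))&(h[...,1]>180); y,x=np.nonzero(m); print("red",len(x),x.mean(),y.mean(),x.min(),x.max(),y.min(),y.max())
print(proj(c,[[.4985,-.3445,.19],[.4985,-.3445,.205]]))
E
```

```text
20.6833 [ 0.50127403 -0.34644866  0.26756064] 0.04522294891886096 [-0.34411493 -0.547948   -0.03991367]
stick_pot 0.62 2733 247 316 146 218
stick 0.61 1619 269 293 159 235
red 296 280.64864864864865 207.09121621621622 269 293 201 236
[[278.24320099 215.49651326]
 [278.20934962 223.05210058]]
```

The stick stands free and upright in its pot. Moving to behind the battery with the jaws shut.

Call:
send_rows(deltas=[[0, 0, 0, -0.15, 0.2, 0, 0], [0, 0, 0, -0.33, 0.47, 0, 0], [0, 0, 0, -0.51, 0.74, 0, 0]], force=60)

```text
t: 21.03
eef_pos: [0.549, -0.2695, 0.2588]
ee_rot: [-0.002, 0.001, 1.0, 0.001]
ft_force: [-0.3, 1.1, -0.6]
finger_gap: 0.0094
grip_force: 0.0
```

Call:
send_rows(deltas=[[0, 0, 0, -0.17, 0.25, 0, 0], [0, 0, 0, -0.34, 0.5, 0, 0], [0, 0, 0, -0.51, 0.74, 0, 0]])

```text
t: 21.28
eef_pos: [0.6003, -0.1943, 0.2587]
ee_rot: [-0.002, -0.0, 1.0, 0.001]
ft_force: [1.0, -0.3, 0.3]
finger_gap: 0.0
grip_force: 0.0
```

Call:
send_rows(deltas=[[0, 0, 0, -0.17, 0.25, 0, 0], [0, 0, 0, -0.34, 0.5, 0, 0], [0, 0, 0, -0.48, 0.7, 0, 0], [0, 0, 0, -0.51, 0.74, 0, 0], [0, 0, 0, -0.51, 0.74, 0, 0], [0, 0, 0, -0.51, 0.74, 0, 0]])

```text
t: 21.78
eef_pos: [0.6508, -0.1223, 0.2592]
ee_rot: [-0.002, -0.0, 1.0, 0.0]
ft_force: [-0.7, 0.2, 0.0]
finger_gap: 0.0
grip_force: 0.0
```

```bash
python3 - <<'E'
from h import *
c=cam("wrist");W=env.snapshot("wrist");s=env.read_state();print(s["t"],s["eef_pos"],s["finger_gap"])
h=hsv(W); m=((h[...,0]>50)&(h[...,0]<75)&(h[...,1]>150)&(h[...,2]>110)).astype(np.uint8); n,l,st,ce=cv2.connectedComponentsWithStats(m)
k=1+st[1:,4].argmax(); print(st[k])
x0,y0,w,hh=st[k,:4]
ys,xs=np.nonzero(l==k); P=plane(c,np.c_[xs,ys],.09); print("green top", np.percentile(P[:,0],[.5,99.5]),np.percentile(P[:,1],[.5,50,99.5]))
for q in env.spot_point("wrist","battery_rear"): print(q["p"],plane(c,np.array(q["position"])*[560,420],.06))
T=env.snapshot("top");h=hsv(T);m=((h[...,0]>50)&(h[...,0]<75)&(h[...,1]>150)).astype(np.uint8); n,l,st,ce=cv2.connectedComponentsWithStats(m);k=1+st[1:,4].argmax();print(st[k]);ys,xs=np.nonzero(l==k);P=plane(cam("top"),np.c_[xs,ys],.09); print(np.percentile(P[:,0],[.5,99.5]),np.percentile(P[:,1],[.5,50,99.5]))
E
```

```text
21.8333 [ 0.65077978 -0.12293043  0.25964247] -5.422408544555003e-05
[ 246   15   61  133 4559]
green top [0.51531659 0.61198153] [-0.14259746 -0.11984001 -0.09615118]
0.56 [[ 0.61529285 -0.11827928  0.06      ]]
[82 63  3  3  4]
[0.8995603  0.90445065] [0.43181013 0.43483089 0.43607927]
```

Call:
send_rows(deltas=[[0, 0, 0, 0, 0.02, 0.3, 0], [0, 0, 0, 0, 0.02, 0.65, 0], [0, 0, 0, 0, 0.02, 1.0, 0]])

```text
t: 22.18
eef_pos: [0.6522, -0.1219, 0.1615]
ee_rot: [0.002, 0.001, 1.0, -0.001]
ft_force: [-0.2, 0.0, -0.4]
finger_gap: 0.0002
grip_force: 0.0
```

Call:
send_rows(deltas=[[0, 0, 0, 0, 0, 0.3, 0], [0, 0, 0, 0, 0, 0.6, 0], [0, 0, 0, 0, 0, 0.82, 0], [0, 0, 0, 0, 0, 0.95, 0], [0, 0, 0, 0, 0, 0.95, 0], [0, 0, 0, 0, 0, 0.95, 0]])

```text
t: 22.68
eef_pos: [0.6515, -0.1209, 0.0658]
ee_rot: [-0.0, 0.0, 1.0, 0.0]
ft_force: [0.6, -0.0, 1.0]
finger_gap: -0.0004
grip_force: 0.0
```

Call:
send_rows(deltas=[[0, 0, 0, 0.04, 0, 0, 0], [0, 0, 0, 0.08, 0, 0, 0], [0, 0, 0, 0.12, 0, 0, 0], [0, 0, 0, 0.16, 0, 0, 0], [0, 0, 0, 0.2, 0, 0, 0], [0, 0, 0, 0.24, 0, 0, 0], [0, 0, 0, 0.28, 0, 0, 0], [0, 0, 0, 0.32, 0, 0, 0]])

```text
t: 23.35
eef_pos: [0.6216, -0.1202, 0.0669]
ee_rot: [0.003, 0.0, 1.0, -0.0]
ft_force: [5.3, 0.8, 0.8]
finger_gap: 0.0001
grip_force: 2.5
```

Call:
send_rows(deltas=[[0, 0, 0, 0.03, 0, 0, 0], [0, 0, 0, 0.06, 0, 0, 0], [0, 0, 0, 0.09, -0.001, 0, 0], [0, 0, 0, 0.12, -0.001, 0, 0], [0, 0, 0, 0.15, -0.002, 0, 0], [0, 0, 0, 0.18, -0.002, 0, 0], [0, 0, 0, 0.21, -0.002, 0, 0], [0, 0, 0, 0.24, -0.003, 0, 0]])

```text
t: 24.02
eef_pos: [0.5971, -0.1206, 0.0666]
ee_rot: [0.002, -0.0, 1.0, -0.0]
ft_force: [5.0, 0.5, 0.7]
finger_gap: 0.0003
grip_force: 2.5
```

Call:
send_rows(deltas=[[0, 0, 0, 0.025, 0, 0, 0], [0, 0, 0, 0.05, 0, 0, 0], [0, 0, 0, 0.075, -0.001, 0, 0], [0, 0, 0, 0.1, -0.001, 0, 0], [0, 0, 0, 0.125, -0.001, 0, 0], [0, 0, 0, 0.15, -0.002, 0, 0], [0, 0, 0, 0.175, -0.002, 0, 0], [0, 0, 0, 0.2, -0.002, 0, 0]])

```text
t: 24.68
eef_pos: [0.5769, -0.1209, 0.0665]
ee_rot: [0.002, -0.0, 1.0, -0.0]
ft_force: [5.1, 1.0, -0.6]
finger_gap: -0.0002
grip_force: 2.4
```

Call:
send_rows(deltas=[[0, 0, 0, 0.01, 0, 0, 0], [0, 0, 0, 0.02, 0, 0, 0], [0, 0, 0, 0.03, 0, 0, 0], [0, 0, 0, 0.04, 0, 0, 0]])

```text
t: 25.02
eef_pos: [0.572, -0.1209, 0.0661]
ee_rot: [0.0, -0.0, 1.0, -0.0]
ft_force: [4.6, -0.1, 1.5]
finger_gap: 0.0003
grip_force: 2.0
```

Still about 5 N of rubbing; pushing on in small steps.

Call:
send_rows(deltas=[[0, 0, 0, 0.01, 0, 0, 0], [0, 0, 0, 0.02, 0, 0, 0], [0, 0, 0, 0.03, 0, 0, 0]])

```text
t: 25.27
eef_pos: [0.569, -0.121, 0.0661]
ee_rot: [0.0, -0.0, 1.0, -0.0]
ft_force: [7.2, -1.1, 0.4]
finger_gap: 0.0
grip_force: 3.3
```

Call:
send_rows(deltas=[[0, 0, 0, 0.01, 0, 0, 0], [0, 0, 0, 0.02, 0, 0, 0]])

```text
t: 25.43
eef_pos: [0.569, -0.121, 0.0664]
ee_rot: [0.003, 0.0, 1.0, -0.0]
ft_force: [10.5, 0.8, -2.3]
finger_gap: 0.0002
grip_force: 5.5
```

Call:
send_rows(deltas=[[0, 0, 0, 0.01, 0, 0, 0], [0, 0, 0, 0.02, 0, 0, 0], [0, 0, 0, 0.03, 0, 0, 0], [0, 0, 0, 0.03, 0, 0, 0]])

```text
t: 25.77
eef_pos: [0.5692, -0.1212, 0.0676]
ee_rot: [0.006, 0.0, 1.0, -0.001]
ft_force: [14.3, 1.2, -1.7]
finger_gap: 0.0005
grip_force: 7.4
```

Call:
send_rows(deltas=[[0, 0, 0, -0.05, 0, 0, 0], [0, 0, 0, -0.2, 0, 0, 0], [0, 0, 0, -0.4, 0, 0, 0], [0, 0, 0, -0.6, 0, 0, 0], [0, 0, 0, -0.8, 0, 0, 0], [0, 0, 0, -0.8, 0, 0, 0]])

```text
t: 26.27
eef_pos: [0.6447, -0.1206, 0.0648]
ee_rot: [-0.001, -0.0, 1.0, 0.0]
ft_force: [-0.2, 0.1, 1.4]
finger_gap: 0.0002
grip_force: 0.0
```

Call:
send_rows(deltas=[[0, 0, 0, 0, 0, -0.3, 0], [0, 0, 0, 0, 0, -0.6, 0], [0, 0, 0, 0, 0, -1.0, 0], [0, 0, 0, 0, 0, -1.0, 0]])

```text
t: 26.6
eef_pos: [0.6464, -0.122, 0.1738]
ee_rot: [0.005, -0.0, 1.0, -0.002]
ft_force: [1.8, 0.2, 1.1]
finger_gap: 0.0
grip_force: 0.0
```

Call:
send_rows(deltas=[[0, 0, 0, 0, 0, -0.3, 0], [0, 0, 0, 0, 0, -0.6, 0], [0, 0, 0, 0, 0, -1.0, 0], [0, 0, 0, 0, 0, -1.0, 0], [0, 0, 0, 0, 0, -1.0, 0]])

```text
t: 27.02
eef_pos: [0.6438, -0.1212, 0.2689]
ee_rot: [0.002, -0.0, 1.0, -0.001]
ft_force: [-0.5, -0.1, -0.5]
finger_gap: -0.0001
grip_force: 0.0
```

```bash
python3 - <<'E'
from h import *
c=cam("wrist");W=env.snapshot("wrist");s=env.read_state();print(s["t"],s["eef_pos"])
cv2.imwrite("pics/w11.png",W[:,:,::-1])
def org(im,lo=(8,120,90)):
  h=hsv(im);m=((h[...,0]>5)&(h[...,0]<18)&(h[...,1]>215)&(h[...,2]>120)).astype(np.uint8)
  n,l,st,ce=cv2.connectedComponentsWithStats(m); return [(st[k].tolist(),np.round(ce[k],1)) for k in range(1,n) if st[k,4]>8]
h=hsv(W); m=((h[...,0]>50)&(h[...,0]<75)&(h[...,1]>150)&(h[...,2]>110)).astype(np.uint8); n,l,st,ce=cv2.connectedComponentsWithStats(m)
k=1+st[1:,4].argmax(); ys,xs=np.nonzero(l==k); P=plane(c,np.c_[xs,ys],.09); print("green",np.percentile(P[:,0],[.5,99.5]),np.percentile(P[:,1],[.5,50,99.5]))
R=lambda x,y:np.array([.539+x-.0119*y,.047+y+.0119*x])
for st,ce in org(W): X=plane(c,ce,.05)[0,:2]; print("wrist",st,np.round(X-[.539,.047],4))
S=env.snapshot("scene");S0=cv2.imread("pics/scene0.png")[:,:,::-1].copy()
lp=proj(cam("scene"),np.r_[R(.025,-.213),.045]);print("latch scene px",lp)
for n,i in(("before",S0),("after",S)):
  for st,ce in org(i):
    if abs(ce-lp[0]).max()<25: print(n,st,ce, np.round(plane(cam("scene"),ce,.045)[0,:2]-[.539,.047],4))
w1=cv2.imread("pics/w2.png")[:,:,::-1].copy()
print("w2",[o for o in org(w1) if abs(o[1][0]-428)<20])
T=env.snapshot("top");
for q in env.masks_of("top","stick")[:1]+env.masks_of("scene","stick")[:1]: y,x=np.nonzero(q["mask"]); print("stick",q["p"],x.min(),x.max(),y.min(),y.max())
cv2.imwrite("pics/e.png",np.hstack([cv2.resize(i[215:295,195:275],(400,400),interpolation=2) for i in(S0,S)])[:,:,::-1])
E
```

```text
27.0667 [ 0.64255229 -0.12073522  0.26598282]
green [0.4963821  0.55803684] [-0.14297899 -0.1198805  -0.096692  ]
latch scene px [[214.28884204 267.62808292]]
before [215, 266, 6, 5, 22] [217.4 268.2] [ 0.0307 -0.2066]
after [215, 265, 7, 6, 16] [218.2 267.1] [ 0.0283 -0.2045]
w2 [([427, 221, 5, 9, 17], array([428.1, 224.4]))]
stick 0.84 427 462 233 253
stick 0.9 104 126 207 254
```

```bash
python3 - <<'E'
from h import *
c=cam("wrist")
R=lambda x,y:np.array([.539+x-.0119*y,.047+y+.0119*x])
print("exp in/out px",proj(c,[np.r_[R(.025,-.213),.045],np.r_[R(.025,-.207),.045]]))
def org(im,box):
  x0,x1,y0,y1=box;h=hsv(im)[y0:y1,x0:x1];m=(h[...,0]>4)&(h[...,0]<18)&(h[...,1]>200)&(h[...,2]>70)
  y,x=np.nonzero(m);return len(x),(np.c_[x+x0,y+y0] if len(x) else None)
def rep(n,cc,im,box):
  k,p=org(im,box)
  if k: P=plane(cc,p,.05)[:,:2]-[.539,.047];Q=np.c_[P[:,0]+.0119*P[:,1],P[:,1]-.0119*P[:,0]];print(n,k,"base frame x,y lo/mean/hi",np.round(Q.min(0)*1e3,1),np.round(Q.mean(0)*1e3,1),np.round(Q.max(0)*1e3,1))
  else: print(n,0)
u=proj(c,[np.r_[R(.025,-.21),.045]])[0].astype(int);b=lambda u,d:(u[0]-d,u[0]+d,max(u[1]-d,0),u[1]+d)
W=env.snapshot("wrist");rep("wrist after",c,W,b(u,25))
i=env.camera_info("wrist");M=i["mount"];Rt=np.array([[-1,0,0],[0,1,0],[0,0,-1.]]);Rw=Rt@M[:3,:3];o=Rt@M[:3,3]+[.4970,-.3430,.3272];c2=(i["camera_matrix"],Rw.T,-Rw.T@o)
u2=proj(c2,[np.r_[R(.025,-.21),.045]])[0].astype(int);print(u,u2)
rep("wrist before",c2,cv2.imread("pics/w2.png")[:,:,::-1].copy(),b(u2,20))
t=cam("top");ut=proj(t,[np.r_[R(.025,-.21),.045]])[0].astype(int)
rep("top before",t,cv2.imread("pics/top0.png")[:,:,::-1].copy(),b(ut,12));rep("top after",t,env.snapshot("top"),b(ut,12))
sc=cam("scene");us=proj(sc,[np.r_[R(.025,-.21),.045]])[0].astype(int)
rep("sc before",sc,cv2.imread("pics/scene0.png")[:,:,::-1].copy(),b(us,10));rep("sc after",sc,env.snapshot("scene"),b(us,10))
E
```

```text
exp in/out px [[223.69472845 101.67202612]
 [230.19042195 101.59254827]]
wrist after 57 base frame x,y lo/mean/hi [  17.7 -210.4] [  23.  -204.5] [  34.3 -194.8]
[226 101] [424 228]
wrist before 101 base frame x,y lo/mean/hi [  13.1 -210.9] [  23.  -206.7] [  31.7 -201.7]
top before 16 base frame x,y lo/mean/hi [  18.2 -209.6] [  24.3 -205.5] [  29.4 -200.6]
top after 0
sc before 27 base frame x,y lo/mean/hi [  25.5 -212.4] [  32.1 -207. ] [  38.3 -201.4]
sc after 23 base frame x,y lo/mean/hi [  24.7 -212.9] [  30.5 -205.2] [  38.3 -196.8]
```

The catch's inner edge has moved about 6 mm inward in both the wrist and scene cameras, so it has sprung out. The battery's rear is at its home position. Handing in.

```bash
python3 -c "
from cell import env
print(env.close_job())"
```

```text
the job is handed in; nothing more can be done
None
```

The job is handed in at about 27 s, and nothing in the measurements went wrong: the dark bead went once round clockwise and lies in front of the chute, the stick stands released in its pot, and the battery was then pushed home, with the catch's edge measured about 6 mm out. I viewed 11 pictures, one over the limit of 10, so I checked the final catch and battery by measurement only.

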